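# Find the heavy side of a grinding wheel on the balancing stand and hold it down

## Task

The grinding wheel on the balancing stand is heavier on one side, and nothing on it shows where. First drop the two keeper pins from the wooden block into the bores on top of the two bearing posts, one in each, heads fully down on the posts; do not touch the wheel before both are in. Then turn the wheel by hand, find its heavy side by feeling which way it wants to roll (the greased bearings let it stop well short of the bottom, and equally short from either side), turn it so that the heavy side points straight down, and finish still gripping it there, so that a balance weight can be fitted at the top; leave the oil bottle, the hex key and the polishing bar alone.

Things in the scene. Friction and masses are not known exactly. Their poses are not given: they have to be found in the camera images.
- wheel (a joint): Turn of the wheel on its level arbor, rad, any number of turns; 0: pencil line on top; grows as the top moves to the stand's -y (clockwise from the front). Imbalance about 0.04 N m, bearing friction 0.015 N m, damped. Let go, it rolls slowly heavy side down (under 2.5 rad/s, no overshoot) and stops 0.3 to 0.5 rad short, equally from both sides; within that of the bottom or very top it stays put.
- line (a point): Point on the wheel's rim, 60 mm from the axis, where a dark pencil line 3 mm wide crosses the 20 mm rim; it runs 14 mm down both faces. A blank white paper label, 34 x 20 mm, is on both faces across the hub from the line. Line and label only let the turning be seen: the heavy side lies elsewhere, anew in every start.
- arbor (a point): Centre of the wheel, on the arbor axis, 105 mm above the counter. Axes of the stand: x along the arbor, front to back, y left, z up. Grey wheel, 120 mm in diameter, 20 mm wide; steel flanges of 42 mm diameter stand 7 mm proud of its faces. Grip across the 20 mm width near the rim: the faces are plain from 24 to 60 mm from the axis.
- stand: Balancing stand, fixed on the counter; origin at the centre of its underside, axes as arbor. Base 150 x 96 x 14 mm. Two bearing posts, 22 mm thick (x), 44 mm wide (y), 130 mm high, centred 58 mm before and behind the wheel: 37 mm free between wheel face and post. The 12 mm arbor lies in slots open to -y, which the keeper pins close.
- bore_front (a point): Centre of the bore's mouth on top of the front post (nearer the robot), 130 mm above the counter, 58 mm before and 12 mm to the -y side of the wheel's centre. Upright bore, 10 mm wide, chamfered, through the post's cap, across the arbor slot and 12 mm on into the post. A pin that is home hangs on its head.
- bore_back (a point): The same in the back post: centre of the mouth, 130 mm above the counter, 58 mm behind and 12 mm to the -y side of the wheel's centre.
- pin_1: Steel keeper pin, 30 g: shank 8 mm thick, 42 mm long, tapered tip; dark head 16 mm in diameter, 18 mm high. Origin at the shank's tip, z towards the head (42 to 60 mm above the origin). Starts upright in the wooden block, tip 8 mm, head 50 to 68 mm above the counter. The pins are alike; either fits either bore.
- pin_2: The other keeper pin, the same.
- pin_block: Fixed wooden block 40 x 100 x 30 mm (x, y, z) with two blind holes for the pins, 28 mm either side of its middle along y. Origin at the centre of its underside.
- oil_bottle: Bystander: drip bottle of spindle oil, 41 mm wide, 113 mm high, standing. Origin at the centre of its underside.
- hex_key: Bystander: black hex key 75 x 25 x 5 mm lying on the counter. Origin at the middle of its underside.
- compound_bar: Bystander: half-wrapped polishing bar 27 x 70 x 22 mm lying on the counter. Origin at the centre of its underside.

How it is judged:
By the outcome, as a careful person would: the job done as asked, in the order asked, and still so for the second after the job is handed in, while the arm keeps its last pose, push and grip.
It also fails if it takes over 72 s, if anything falls off the work surface, if the arm or the gripper's body presses on something with over 40 N, if the wrist force passes 120 N, or if a joint passes its speed limit or range.

## Robot

A 6-joint arm with a two-finger parallel gripper is mounted at the origin on a cart in front of the work surface, level with it; the furniture and walls round the work are solid. World frame = base frame: x ahead of the robot, y to its left, z up, the work surface at z = 0. Lengths are in m, angles in rad, forces in N, time in s.
With the tool pointing down it reaches from about 0.375 to 0.9 m from the base axis. Payload 3.1 kg.
Tool frame: the origin (TCP) lies on the centre line of the jaws, within the pads' length; the fingertips stand robot.tip_reach ahead of it and the grasp point (between the pads) lies 8 mm behind it (robot.tip_reach is the distance from the TCP to the fingertips, in m); z points along the fingers, y is the line along which they close (so a half turn about z gives the same grasp; the last joint's range is limited). The gripper opens to 87 mm and grips with 3 to 60 N. Pads are 19 mm wide; open, the fingers measure 117 mm over their backs; the gripper's body (75 mm by 190 mm) begins 51 mm behind the grasp point.
Start: joints at [1.143, 0.527, 1.433, -0, 1.181, -0.178], TCP at [0.154, 0.606, 0.234] pointing down, gripper open.
Joint ranges: [-3.08, 3.08], [-0.75, 2.2], [0.22, 2.44], [-1.43, 4.57], [0, 2.65], [-2.85, 2.85]. Speed limits (rad/s): [2.79, 2.79, 3.14, 3.14, 3.14, 3.14].

## Interface

Orientations are given as a unit quaternion [x, y, z, w].
In Python, from rig import robot gives the robot as it stands.
- The arm moves only by the tool jog_arm, never from a script. Its argument "motion" is one flat list of numbers, 7 for each row, row after row: the shift along the tool's x, y, z scaled (see below), then the turn, a rotation vector about the tool's x, y, z scaled (see below), then the gripper's target within -1 to 1 (shut at 1, half-way at 0, fully open at -1). In form: [x, y, z, rx, ry, rz, hand, x, y, z, rx, ry, rz, hand, ...]. A call has 1 to 12 rows; each row shifts and turns the commanded pose from where the row before left it, along the tool's axes as they then stand; what a row does not reach is not made up. The controller multiplies each number of a shift by 4 cm and each number of a turn by 4 degrees. A row lasts 1/8 s, in which the tool goes at most 62.5 mm and 10.7 degrees, less where a joint would pass 70% of its speed; a pose out of reach is approached as far as the arm can. A call with a number of a shift or a turn outside -1 to 1 is refused whole. A call with a gripper value outside its range is refused whole. The fingers move at their own pace and stop on an object; "grip_force" is the grip in N (left out, the last holds). Time passes only in rows, so rows that do not move let the fingers close. It gives the time, the measured TCP pose, the force, the opening and the grip force at its end, in the units of the state.
- robot.get_obs(): the state, without advancing time (a new reading comes with each control period).
- robot.camera(name): name is "scene" or "top"; returns the picture (480x640x3 uint8, blue, green, red); there is no depth.
- robot.calibration(name): a dict with "fx", "fy", "cx", "cy" (pixels), "R" (3x3) and "t" (3): a world point X has camera coordinates R X + t. Camera axes: x right, y down, z forward; pixel columns grow to the right and rows downward; lengths in m; the calibration is good to about 2 mm. A picture is of the moment at which its call begins. calibration takes no time and is no camera call.
- robot.hand_in(): hands the job in; it is judged then, once.
The state is a dict: "time": time; "q": joint angles; "joint_velocities": joint speeds; "joint_torque": joint torques, N m; "position": TCP position; "tool_rot": TCP orientation; "ft_force": force on the tool from outside, world axes, zero at the start; "moment": the same for the moment, N m; "grip_width": finger opening in m; "grip_force": force on a finger pad.
Only numpy, scipy, OpenCV 4.12 (cv2) and the standard library are available. Lean on these libraries where they do the work, as an engineer would, in place of code of your own. Each camera call takes 0.05 s, during which the arm holds its last target. There are 200 camera calls.

## Working session

There is one attempt and no reset: what is moved stays moved. The work goes in short steps, Python scripts to look and compute and a tool call to move; the robot and the scene stay as the last step left them, time stands still between calls to the robot, and variables do not carry over. Pictures are saved under pics/ and viewed, at most 10 in all, crops included, and the job is handed in when it is done.

Besides the shell and the picture viewer there is one more tool, called after "Emit:" as name(argument=value, ...) on one line, values as JSON. jog_arm: Moves the arm, as the interface text tells. Shifts and turns lie within -1 to 1; 1 stands for 4 cm of shift or 4 degrees of turn. Its arguments: {"type":"object","properties":{"motion":{"type":"array","items":{"type":"number"}},"grip_force":{"type":"number"}},"required":["motion"]}

```bash
ls; mkdir -p pics; python3 - <<'E'
from rig import robot
import cv2
for n in("scene","top"):
    cv2.imwrite(f"pics/{n}0.png",robot.camera(n)); c=robot.calibration(n); print(n,c)
print(robot.get_obs(),robot.tip_reach)
E
```

```text
pics
scene {'fx': 478.88938396132517, 'fy': 478.88938396132517, 'cx': 311.6293408328587, 'cy': 239.38779667918112, 'R': array([[ 7.52170859e-01, -6.58967867e-01, -5.90889027e-04],
       [-3.97379565e-01, -4.52868405e-01, -7.98122603e-01],
       [ 5.25669554e-01,  6.00559371e-01, -6.02494782e-01]]), 't': array([-0.37931213,  0.29970087,  0.73107294])}
top {'fx': 513.1711719448738, 'fy': 513.1711719448738, 'cx': 321.5447364240811, 'cy': 233.28241855102922, 'R': array([[ 0.02588626, -0.99957548, -0.01337016],
       [-0.98648346, -0.02337785, -0.16218466],
       [ 0.16180324,  0.0173878 , -0.98666984]]), 't': array([0.0124072 , 0.53071334, 1.03163809])}
{'time': 0.1, 'q': array([ 1.14251652e+00,  5.28336043e-01,  1.43376261e+00,  1.61898851e-05,
        1.18140152e+00, -1.78520891e-01]), 'joint_velocities': array([-0.00132607, -0.001122  , -0.0016731 ,  0.0014683 , -0.00118699,
        0.00050544]), 'joint_torque': array([-5.81960994e-04, -4.40985703e+01, -1.77150857e+01,  6.34907093e-02,
        5.33456239e-02, -5.44311058e-05]), 'position': array([0.15419529, 0.60503015, 0.23269598]), 'tool_rot': array([ 1.24558132e-01,  9.92211853e-01, -9.07960481e-04, -2.92095769e-04]), 'ft_force': array([0.87869287, 0.03059168, 0.07795793]), 'moment': array([-0.03542411,  0.04528384, -0.02114452]), 'grip_force': 0.0, 'grip_width': 0.08703362880606093} 0.011
```

View pics/scene0.png

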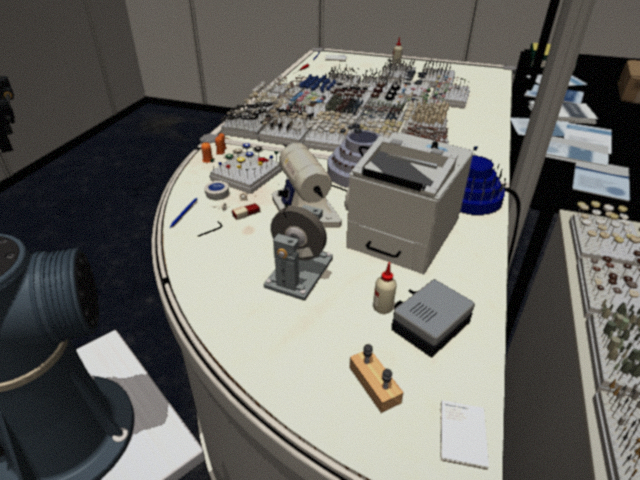

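View pics/top0.png

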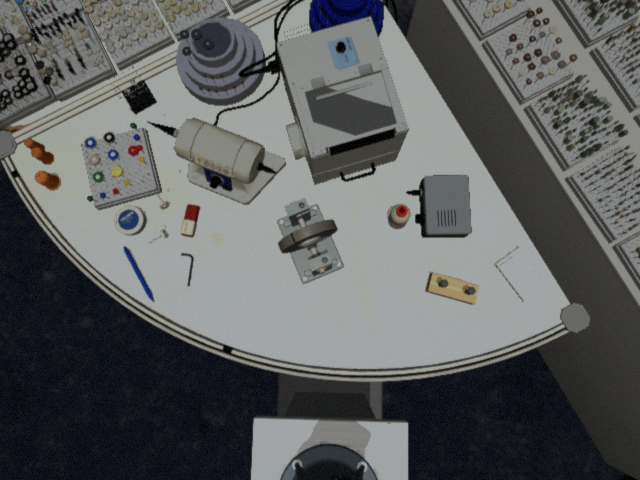

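The top view shows the stand at about (310,240), the wheel across it, and the pin block at (452,288) with heads at (443,283) and (470,290). The bottle is at (400,215). I'll zoom in on the stand and block.

```bash
python3 - <<'E'
import cv2,numpy as np
t=cv2.imread("pics/top0.png");s=cv2.imread("pics/scene0.png")
f=lambda im,x,y,w,h:cv2.resize(im[y:y+h,x:x+w],(400,300),interpolation=cv2.INTER_CUBIC)
a=np.hstack([f(t,250,190,120,90)[:, :],f(t,410,245,80,60)]);b=np.hstack([f(s,250,200,120,90),f(s,335,335,80,60)])
cv2.imwrite("pics/z.png",np.vstack([a,b]))
E
```

```text
(no output)
```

View pics/z.png

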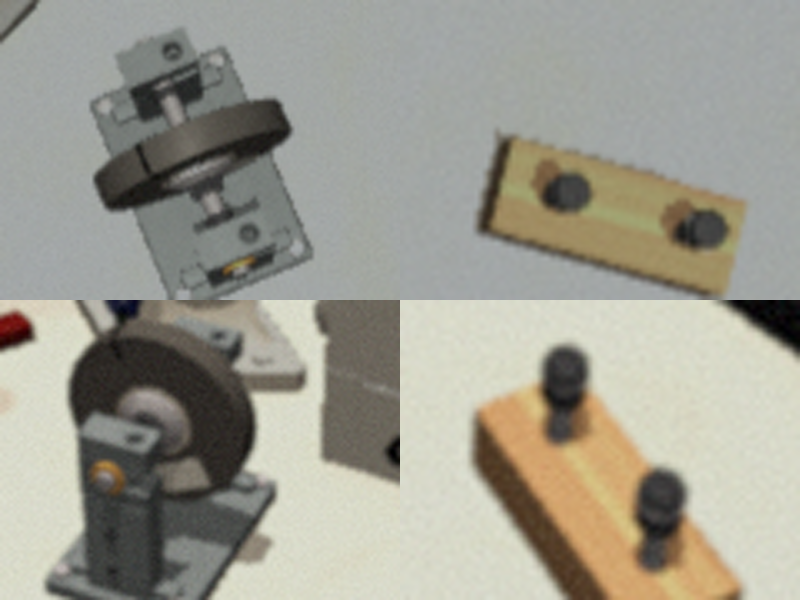

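The zooms give these pixel positions. Top camera: back bore (301.6,205), front bore (324.7,259.6), pin heads (444.4,283.4) and (470.8,290.8). Scene camera: front bore (290,241), heads (368,349.5) and (387,374.5). The pencil line is near the top left of the wheel.

```bash
cat > h.py <<'E'
from rig import robot
import numpy as np
def plane(n,u,v,z):
    c=robot.calibration(n);R=np.array(c["R"]);t=np.array(c["t"])
    d=R.T@np.array([(u-c["cx"])/c["fx"],(v-c["cy"])/c["fy"],1]);o=-R.T@t
    return o+d*(z-o[2])/d[2]
def proj(n,X):
    c=robot.calibration(n);p=np.array(c["R"])@X+c["t"]
    return np.array([c["fx"]*p[0]/p[2]+c["cx"],c["fy"]*p[1]/p[2]+c["cy"]])
def toolmove(dp,o=None):
    "world shift -> tool-axis shift in units"
    from scipy.spatial.transform import Rotation as Ro
    o=o or robot.get_obs(); return Ro.from_quat(o["tool_rot"]).inv().apply(dp)/.04
E
python3 - <<'E'
from h import *
for n,u,v,z in [("top",301.6,205,.13),("top",324.7,259.6,.13),("scene",290,241,.13),("scene",320,212,.13),("top",444.4,283.4,.062),("top",470.8,290.8,.062),("scene",368,349.5,.059),("scene",387,374.5,.059)]:
    print(n,u,v,plane(n,u,v,z).round(4))
a=plane("top",301.6,205,.13);b=plane("top",324.7,259.6,.13);d=a-b;print(np.linalg.norm(d),np.degrees(np.arctan2(d[1],d[0])))
a=plane("top",444.4,283.4,.062);b=plane("top",470.8,290.8,.062);d=a-b;print(np.linalg.norm(d),np.degrees(np.arctan2(d[1],d[0])))
E
```

```text
top 301.6 205 [0.5708 0.0642 0.13  ]
top 324.7 259.6 [0.4653 0.0167 0.13  ]
scene 290 241 [0.4653 0.0176 0.13  ]
scene 320 212 [0.5742 0.0535 0.13  ]
top 444.4 283.4 [ 0.4305 -0.2254  0.062 ]
top 470.8 290.8 [ 0.417  -0.2782  0.062 ]
scene 368 349.5 [ 0.4328 -0.2227  0.059 ]
scene 387 374.5 [ 0.4188 -0.2766  0.059 ]
0.1156671850921309 24.252971532872508
0.054486280678502044 75.60772452352951
```

```bash
python3 - <<'E'
from h import *
from scipy.spatial.transform import Rotation as Ro
o=robot.get_obs();M=Ro.from_quat(o["tool_rot"]).as_matrix();print(M.round(3))
ang=np.degrees(np.arctan2(M[1,1],M[0,1]));print("tool y at",ang)
for n in("scene","top"):
    c=robot.calibration(n);print(n,"cam",-np.array(c["R"]).T@c["t"])
k=plane("scene",348,247,0);print("kiln foot",k)
for z in(.1,.15,.2,.25):print(z,proj("scene",[k[0],k[1],z]),proj("top",[k[0],k[1],z]))
E
```

```text
[[-0.969  0.247 -0.001]
 [ 0.247  0.969 -0.002]
 [ 0.    -0.002 -1.   ]]
tool y at 75.68953411346085
scene cam [ 0.02009975 -0.55328216  0.67944154]
top cam [0.35629637 0.00687096 1.10412564]
kiln foot [0.65674953 0.04674066 0.        ]
0.1 [350.07160212 210.83332252] [312.34269951 166.93325914]
0.15 [351.19972022 191.13828401] [311.53820166 159.42891754]
0.2 [352.39692061 170.23718531] [310.64938367 151.13803922]
0.25 [353.66974927 148.01574447] [309.66225591 141.93012912]
```

```bash
python3 - <<'E'
import numpy as np
d=np.array([.246,-.355])/12/.04
for i in range(12):
    a=np.radians(75.7-4*i)  # tool y angle; tool x = y rotated +90 (z down)
    y=np.array([np.cos(a),np.sin(a)]);x=np.array([-y[1],y[0]]);print(i,round(d@x,2),round(d@y,2))
E
```

```text
0 -0.68 -0.59
1 -0.72 -0.54
2 -0.75 -0.49
3 -0.79 -0.44
4 -0.82 -0.38
5 -0.84 -0.32
6 -0.86 -0.26
7 -0.88 -0.2
8 -0.89 -0.14
9 -0.9 -0.08
10 -0.9 -0.02
11 -0.9 0.05
```

Emit:
jog_arm(motion=[-0.68,-0.59,0,0,0,1,-0.2,-0.72,-0.54,0,0,0,1,-0.2,-0.75,-0.49,0,0,0,1,-0.2,-0.79,-0.44,0,0,0,1,-0.2,-0.82,-0.38,0,0,0,1,-0.2,-0.84,-0.32,0,0,0,1,-0.2,-0.86,-0.26,0,0,0,1,-0.2,-0.88,-0.2,0,0,0,1,-0.2,-0.89,-0.14,0,0,0,1,-0.2,-0.9,-0.08,0,0,0,1,-0.2,-0.9,-0.02,0,0,0,1,-0.2,-0.9,0.05,0,0,0,0.85,-0.2])

```text
time: 1.6
position: [0.4011, 0.2491, 0.2333]
tool_rot: [0.514, 0.858, -0.0, -0.0]
ft_force: [-0.1, 0.3, -0.5]
grip_width: 0.0523
grip_force: 0.0
```

Emit:
jog_arm(motion=[-0.92,-0.35,0,0,0,1,-0.2,-0.92,-0.35,0,0,0,0,-0.2,-0.92,-0.35,0,0,0,0,-0.2,-0.92,-0.35,0,0,0,0,-0.2,-0.92,-0.35,0,0,0,0,-0.2,-0.92,-0.35,0,0,0,0,-0.2,-0.92,-0.35,0,0,0,0,-0.2,-0.92,-0.35,0,0,0,0,-0.2,-0.92,-0.35,0.5,0,0,0,-0.2,-0.92,-0.35,0.5,0,0,0,-0.2,-0.92,-0.35,0.5,0,0,0,-0.2,-0.92,-0.35,0.5,0,0,0,-0.2])

```text
time: 3.1
position: [0.4318, -0.2224, 0.1527]
tool_rot: [0.543, 0.84, 0.0, -0.0]
ft_force: [-0.8, 0.5, 0.3]
grip_width: 0.0525
grip_force: 0.0
```

```bash
python3 - <<'E'
from h import *
o=robot.get_obs();p=np.array(o["position"]);print(p,o["tool_rot"],o["q"])
for T in([.4315,-.2242,.064],[.418,-.2775,.064]):print(toolmove(np.array(T)-p).round(2))
E
```

```text
[ 0.43184112 -0.22240914  0.15269129] [ 5.42669261e-01  8.39946448e-01  7.89330163e-05 -1.75594159e-04] [-7.06213903e-01  4.69211480e-01  1.85646580e+00  1.51039387e-04
  8.16284352e-01 -1.12989017e+00]
[-0.04 -0.03  2.22]
[-1.11 -0.88  2.22]
```

Emit:
jog_arm(motion=[-0.04,-0.03,0.8,0,0,0,-0.2,0,0,0.8,0,0,0,-0.2,0,0,0.62,0,0,0,-0.2,0,0,0,0,0,0,1,0,0,0,0,0,0,1,0,0,0,0,0,0,1,0,0,0,0,0,0,1], grip_force=20)

```text
time: 3.98
position: [0.4321, -0.2234, 0.0657]
tool_rot: [0.542, 0.84, -0.0, 0.001]
ft_force: [0.2, 0.3, -0.3]
grip_width: 0.0199
grip_force: 0.0
```

```bash
python3 - <<'E'
from h import *
import cv2
f=lambda im,x,y,w,h:cv2.resize(im[y:y+h,x:x+w],(400,300),interpolation=cv2.INTER_CUBIC)
cv2.imwrite("pics/g1.png",np.hstack([f(robot.camera("top"),400,240,100,75),f(robot.camera("scene"),325,320,100,75)]))
o=robot.get_obs();print(o["position"],o["grip_width"],o["grip_force"],o["ft_force"])
E
```

```text
[ 0.43195008 -0.22333149  0.06542541] 0.015021929233372049 20.00346808723407 [-0.10756372  0.66980693  2.47470825]
```

View pics/g1.png

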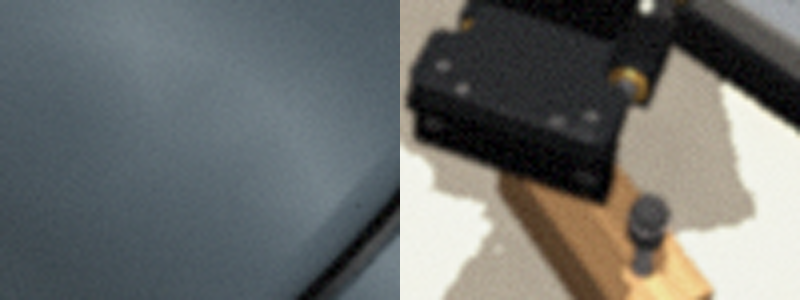

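Emit:
jog_arm(motion=[0,0,-0.4,0,0,0,1,0,0,-0.9,0,0,0,1,0,0,-1,0,0,0,1,0,0,-1,0,0,0,1,0,0,-1,0,0,0,1,0.85,0.54,0,0,0,0,1,0.85,0.54,0,0,0,0,1,0.85,0.54,0,0,0,0,1,0.85,0.54,0,0,0,0,1,0.85,0.54,0,0,0,0,1,0.85,0.52,0,0,0,0,1,0,0,0,0,0,0,1])

```text
time: 5.58
position: [0.4646, 0.0181, 0.2369]
tool_rot: [0.541, 0.841, 0.0, -0.0]
ft_force: [-0.9, 0.2, -0.5]
grip_width: 0.0152
grip_force: 20.0
```

```bash
python3 - <<'E'
from h import *
import cv2
o=robot.get_obs();p=np.array(o["position"]);print(p,o["grip_width"],o["tool_rot"])
im=robot.camera("scene");tip=p-[0,0,.0574];t=proj("scene",tip);c=t.round().astype(int)
x0,y0=c[0]-50,c[1]-38
a=cv2.resize(im[y0:y0+75,x0:x0+100],(800,600),interpolation=cv2.INTER_CUBIC)
for z in (.0,.01,.02,.03,.04):
    q=(proj("scene",tip+[0,0,z])-[x0,y0])*8+3.5;cv2.circle(a,tuple(int(v) for v in q),3,(0,0,255),-1)
cv2.imwrite("pics/g2.png",a);print(x0,y0,t,toolmove(np.array([.4653,.017,.1454])-p))
E
```

```text
[0.46455642 0.01806688 0.23687314] 0.015178060258146334 [ 5.40732185e-01  8.41194781e-01  1.04750724e-04 -1.83192871e-04]
239 182 [288.77675407 219.57330108] [-0.03108532  0.00622277  2.2868399 ]
```

View pics/g2.png

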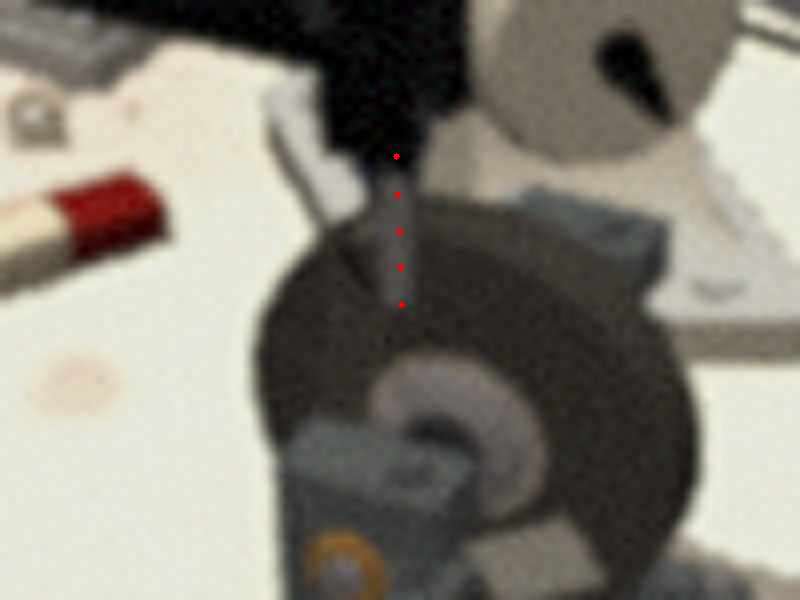

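The pin hangs upright and is within 1 mm of its predicted axis (crop x 397 against 400). The front bore is at pixel (290.8,240.3) in the scene view. I'll lower the pin and watch the force.

Emit:
jog_arm(motion=[-0.035,0.02,0.5,0,0,0,1,0,0,0.5,0,0,0,1,0,0,0.2,0,0,0,1,0,0,0.1,0,0,0,1,0,0,0.1,0,0,0,1,0,0,0.1,0,0,0,1])

```text
time: 6.38
position: [0.4666, 0.0148, 0.1769]
tool_rot: [0.543, 0.84, 0.0, 0.0]
ft_force: [0.9, 0.8, 1.5]
grip_width: 0.0149
grip_force: 20.0
```

Emit:
jog_arm(motion=[0,0,0.25,0,0,0,1,0,0,0.25,0,0,0,1,0,0,0.15,0,0,0,1,0,0,0.1,0,0,0,1,0,0,0.04,0,0,0,1])

```text
time: 7.0
position: [0.4664, 0.0159, 0.1453]
tool_rot: [0.543, 0.84, 0.001, -0.001]
ft_force: [-2.3, 6.4, 17.2]
grip_width: 0.0151
grip_force: 20.0
```

Emit:
jog_arm(motion=[0,0,0,0,0,0,0.2,0,0,0,0,0,0,0.2,0,0,-0.5,0,0,0,0.2,0,0,-0.9,0,0,0,0.2,0,0,-0.9,0,0,0,0])

```text
time: 7.62
position: [0.4659, 0.0144, 0.2375]
tool_rot: [0.543, 0.84, -0.001, -0.001]
ft_force: [-0.0, -0.1, 0.3]
grip_width: 0.0388
grip_force: 0.0
```

```bash
python3 - <<'E'
from h import *
import cv2
o=robot.get_obs();p=np.array(o["position"]);print(p,o["grip_width"],o["ft_force"])
im=robot.camera("scene");x0,y0=265,205
cv2.imwrite("pics/g3.png",cv2.resize(im[y0:y0+75,x0:x0+100],(800,600),interpolation=cv2.INTER_CUBIC))
print(toolmove(np.array([.418,-.2775,.235])-p))
E
```

```text
[0.46585439 0.01438644 0.23745581] 0.03882054147566443 [-0.0147145  -0.10779266  0.34561618]
[-6.1574087  -4.09449392  0.07101474]
```

View pics/g3.png

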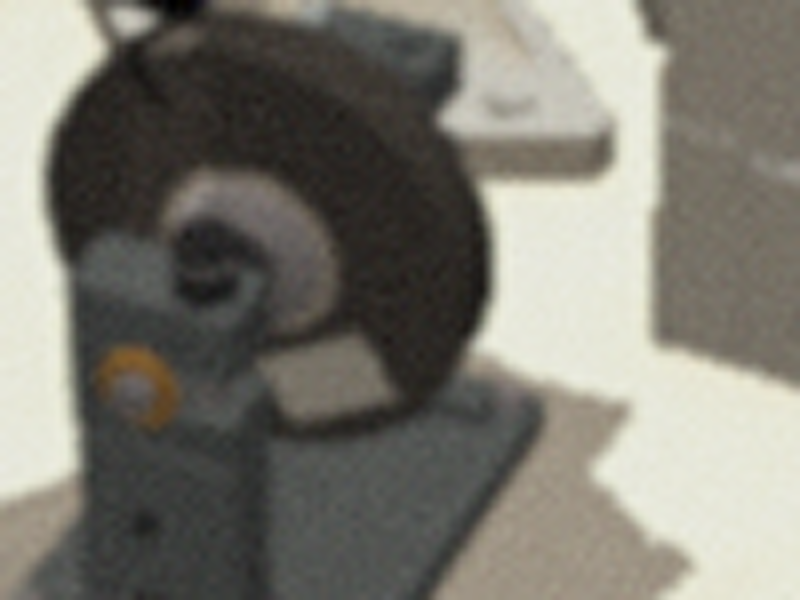

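The pin head is seated on the front post, at crop (215,265). Next is pin B.

Emit:
jog_arm(motion=[-0.77,-0.51,0,0,0,0,-0.1,-0.77,-0.51,0,0,0,0,-0.2,-0.77,-0.51,0,0,0,0,-0.2,-0.77,-0.51,0,0,0,0,-0.2,-0.77,-0.51,0,0,0,0,-0.2,-0.77,-0.51,0,0,0,0,-0.2,-0.77,-0.51,0.5,0,0,0,-0.2,-0.77,-0.51,0.7,0,0,0,-0.2,0,0,0.8,0,0,0,-0.2,0,0,0.8,0,0,0,-0.2])

```text
time: 8.93
position: [0.4183, -0.2778, 0.1237]
tool_rot: [0.543, 0.84, -0.0, -0.0]
ft_force: [-0.9, -0.4, 0.0]
grip_width: 0.0522
grip_force: 0.0
```

```bash
python3 - <<'E'
from h import *
o=robot.get_obs();p=np.array(o["position"]);print(p)
print(toolmove(np.array([.418,-.277,.0650])-p))
E
```

```text
[ 0.41829404 -0.27780733  0.12366355]
[0.02139259 0.00275249 1.46658741]
```

Emit:
jog_arm(motion=[0.02,0,0.8,0,0,0,-0.2,0,0,0.65,0,0,0,-0.2,0,0,0,0,0,0,1,0,0,0,0,0,0,1,0,0,0,0,0,0,1,0,0,0,0,0,0,1,0,0,0,0,0,0,1,0,0,-0.4,0,0,0,1,0,0,-0.9,0,0,0,1,0,0,-1,0,0,0,1,0,0,-1,0,0,0,1,0,0,-1,0,0,0,1])

```text
time: 10.42
position: [0.4184, -0.2758, 0.2406]
tool_rot: [0.543, 0.84, -0.0, 0.0]
ft_force: [1.0, -0.2, 0.2]
grip_width: 0.0147
grip_force: 20.0
```

```bash
python3 - <<'E'
from h import *
o=robot.get_obs();p=np.array(o["position"]);print(p,o["grip_width"])
print(toolmove(np.array([.5719,.0641,.245])-p))
E
```

```text
[ 0.41837213 -0.27579419  0.24060062] 0.014675093570014262
[ 6.16630519  6.99381177 -0.11030091]
```

Emit:
jog_arm(motion=[0.615,0.7,0,0,0,0,1,0.615,0.7,0,0,0,0,1,0.615,0.7,0,0,0,0,1,0.615,0.7,0,0,0,0,1,0.615,0.7,0,0,0,0,1,0.615,0.7,0,0,0,0,1,0.615,0.7,0,0,0,0,1,0.615,0.7,0,0,0,0,1,0.615,0.7,0,0,0,0,1,0.615,0.7,0,0,0,0,1,0,0,0,0,0,0,1,0,0,0,0,0,0,1])

```text
time: 11.92
position: [0.572, 0.0631, 0.2389]
tool_rot: [0.542, 0.84, -0.001, -0.0]
ft_force: [-0.2, -0.7, -0.9]
grip_width: 0.0148
grip_force: 20.0
```

```bash
python3 - <<'E'
from h import *
import cv2
o=robot.get_obs();p=np.array(o["position"]);print(p,o["grip_width"],o["tool_rot"])
im=robot.camera("scene");tip=p-[0,0,.0574];t=proj("scene",tip);c=t.round().astype(int)
x0,y0=c[0]-50,c[1]-38
a=cv2.resize(im[y0:y0+75,x0:x0+100],(800,600),interpolation=cv2.INTER_CUBIC)
for z in (.0,.01,.02,.03,.04):
    q=(proj("scene",tip+[0,0,z])-[x0,y0])*8+3.5;cv2.circle(a,tuple(int(v) for v in q),3,(0,0,255),-1)
q=(proj("scene",[.5719,.0641,.13])-[x0,y0])*8+3.5;cv2.circle(a,tuple(int(v) for v in q),3,(0,255,0),-1)
cv2.imwrite("pics/g4.png",a);print(x0,y0,t,toolmove(np.array([.5719,.0641,.1454])-p))
E
```

```text
[0.57199408 0.06306033 0.23893836] 0.014752095045766318 [ 5.42281928e-01  8.40196357e-01 -5.29237695e-04 -3.35317806e-04]
266 151 [316.24899957 188.9948396 ] [0.02455075 0.01118115 2.33844894]
```

View pics/g4.png

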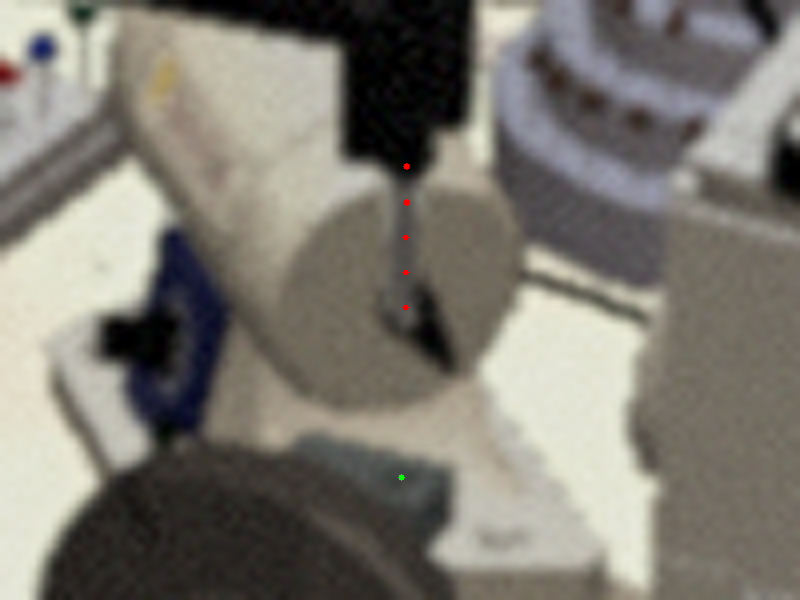

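The pin is on its predicted axis (crop x≈405), and the predicted bore lies on the back post top at (401,477). I'll lower it.

Emit:
jog_arm(motion=[0.02,0.01,0.5,0,0,0,1,0,0,0.5,0,0,0,1,0,0,0.2,0,0,0,1,0,0,0.1,0,0,0,1,0,0,0.1,0,0,0,1,0,0,0.1,0,0,0,1])

```text
time: 12.72
position: [0.573, 0.0642, 0.1793]
tool_rot: [0.543, 0.84, 0.0, 0.0]
ft_force: [-0.3, 1.3, -0.6]
grip_width: 0.015
grip_force: 20.0
```

Emit:
jog_arm(motion=[0,0,0.25,0,0,0,1,0,0,0.25,0,0,0,1,0,0,0.15,0,0,0,1,0,0,0.1,0,0,0,1,0,0,0.06,0,0,0,1,0,0,0.04,0,0,0,1])

```text
time: 13.48
position: [0.5726, 0.0646, 0.1476]
tool_rot: [0.542, 0.84, 0.0, -0.0]
ft_force: [-5.6, 3.2, 21.9]
grip_width: 0.0145
grip_force: 20.1
```

Emit:
jog_arm(motion=[0,0,0,0,0,0,0.2,0,0,0,0,0,0,0.2,0,0,-0.4,0,0,0,0.2,0,0,-0.5,0,0,0,0.2,0,0,0,0,0,0,1,0,0,0,0,0,0,1,0,0,0,0,0,0,1,0,0,0.3,0,0,0,1,0,0,0.15,0,0,0,1,0,0,0.1,0,0,0,1,0,0,0.1,0,0,0,1])

```text
time: 14.85
position: [0.5726, 0.0642, 0.1587]
tool_rot: [0.542, 0.84, -0.0, -0.0]
ft_force: [-11.1, 0.6, 40.0]
grip_width: 0.0002
grip_force: 20.5
```

The back pin is home: the closed fingertips touch it at z≈0.148, which is the head top. I'll rise above the wheel and write the wheel-angle measurement.

Emit:
jog_arm(motion=[0,0,-0.5,0,0,0,1,0,0,-0.8,0,0,0,0.2,0,0,-0.8,0,0,0,0.2,0.1,-0.5,0,0,0,0,0.2,0.1,-0.5,0,0,0,0,0.2,0.1,-0.45,0,0,0,0,0.2])

```text
time: 15.6
position: [0.5141, 0.0512, 0.239]
tool_rot: [0.543, 0.84, -0.0, -0.0]
ft_force: [0.3, 0.2, 0.3]
grip_width: 0.0338
grip_force: 0.0
```

```bash
cat > w.py <<'E'
from h import *
import cv2
from scipy.spatial.transform import Rotation as Ro
C=np.array([.5146,.0514,.105]);ex=np.array([np.cos(.4238),np.sin(.4238),0]);ey=np.array([-ex[1],ex[0],0]);ez=np.array([0,0,1.])
A=np.radians(np.arange(0,360,1.))   # angle from top toward -y
def samp(im,n,P):
    c=robot.calibration(n);p=P@np.array(c["R"]).T+c["t"]
    m=np.stack([c["fx"]*p[...,0]/p[...,2]+c["cx"],c["fy"]*p[...,1]/p[...,2]+c["cy"]],-1).astype(np.float32)
    return cv2.remap(im,m[...,0],m[...,1],cv2.INTER_LINEAR)
def polar(im,n,x,rs):   # rows r, cols angle, plane x of stand
    rs=np.asarray(rs)[:,None];P=C+x*ex+rs[...,None]*(np.cos(A)[None,:,None]*ez-np.sin(A)[None,:,None]*ey)
    return samp(im,n,P)
def rim(im,n):
    xs=np.arange(-10,10.1,1)[:,None]*1e-3;P=C+xs[...,None]*ex+.06*(np.cos(A)[None,:,None]*ez-np.sin(A)[None,:,None]*ey)
    return samp(im,n,P)
E
python3 - <<'E'
from w import *
o=robot.get_obs();p=np.array(o["position"]);print(p,o["grip_width"],toolmove(C+[0,0,.038]-p))
s=robot.camera("scene");t=robot.camera("top")
f=polar(s,"scene",-.010,np.arange(.022,.060,.001));r=rim(s,"scene");q=rim(t,"top")
B=lambda a,h:cv2.resize(a,(720,h))
yy,xx=np.mgrid[.07:-.07:280j,.07:-.07:280j]   # left image = +y
F=samp(s,"scene",C-.010*ex+yy[...,None]*ez+xx[...,None]*ey)
cv2.imwrite("pics/w1.png",np.vstack([B(f,150),B(r,75),B(q,75),np.hstack([F,cv2.resize(s[180:310,230:370],(302,280)),np.zeros((280,138,3),np.uint8)])]))
E
```

```text
[0.51412438 0.05116089 0.23895065] 0.03380308893478633 [2.69393699e-04 1.39820390e-02 2.39876246e+00]
```

View pics/w1.png

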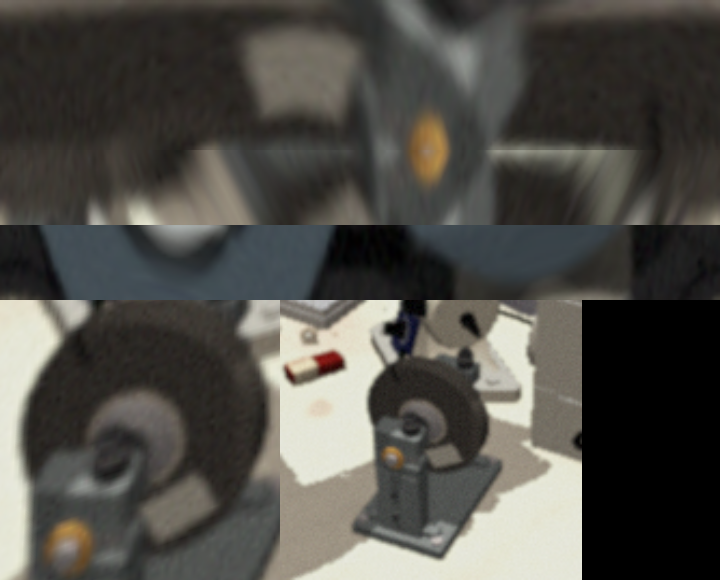

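In the polar view the label is centred at about 152°, measured from the top toward -y, so the line is at about -28°. The posts hide 180–250°. Both pins stand with their heads down. Now I grip at the top and turn +48°.

Emit:
jog_arm(motion=[0,0.01,0.8,0,0,0,0.2,0,0,0.8,0,0,0,0.2,0,0,0.8,0,0,0,0.2,0,0,0,0,0,0,1,0,0,0,0,0,0,1,0,0,0,0,0,0,1])

```text
time: 16.45
position: [0.5151, 0.0511, 0.1437]
tool_rot: [0.542, 0.84, -0.0, 0.0]
ft_force: [-1.3, -0.6, -3.5]
grip_width: 0.0197
grip_force: 20.0
```

Emit:
jog_arm(motion=[-0.066,0,0.002,0,1,0,1,-0.066,0,0.002,0,1,0,1,-0.066,0,0.002,0,1,0,1,-0.066,0,0.002,0,1,0,1,-0.066,0,0.002,0,1,0,1,-0.066,0,0.002,0,1,0,1,-0.066,0,0.002,0,1,0,1,-0.066,0,0.002,0,1,0,1,-0.066,0,0.002,0,1,0,1,-0.066,0,0.002,0,1,0,1,-0.066,0,0.002,0,1,0,1,-0.066,0,0.002,0,1,0,1])

```text
time: 17.95
position: [0.5263, 0.0262, 0.1297]
tool_rot: [0.495, 0.768, 0.22, -0.342]
ft_force: [-3.6, 6.4, -10.0]
grip_width: 0.0202
grip_force: 20.0
```

```bash
cat >> w.py <<'E'
def toolang(o=None):
    o=o or robot.get_obs();z=-Ro.from_quat(o["tool_rot"]).as_matrix()[:,2];p=np.array(o["position"])-C
    return np.degrees(np.arctan2(-z@ey,z@ez)),np.degrees(np.arctan2(-p@ey,p@ez)),np.hypot(p@ey,p@ez),p@ex
def label(im=None):
    im=robot.camera("scene") if im is None else im
    g=cv2.cvtColor(im,cv2.COLOR_BGR2GRAY);rs=np.arange(.026,.056,.001);f=polar(g,"scene",-.010,rs).astype(float)
    # template: label 34x20 centred at r=40
    best=[]
    R,T=np.meshgrid(rs,A,indexing="ij")
    occ=(np.degrees(T)>178)&(np.degrees(T)<255)
    for c in np.arange(0,360,1.):
        d=T-np.radians(c);u=R*np.sin(d);v=R*np.cos(d)-.040
        ins=(abs(u)<.016)&(abs(v)<.009)&~occ; near=(abs(u)<.026)&(abs(v)<.016)&(R*np.cos(d)>0)&~((abs(u)<.018)&(abs(v)<.011))&~occ
        if ins.sum()<150 or near.sum()<60: continue
        best.append((f[ins].mean()-f[near].mean()-.5*f[ins].std(),c))
    best.sort(reverse=True);return [(round(s,1),c) for s,c in best[:4]]
E
python3 - <<'E'
from w import *
print(toolang(),label(),robot.get_obs()["ft_force"],label(cv2.imread("pics/scene0.png")))
E
```

```text
(np.float64(48.00980356539145), np.float64(48.35148480889384), np.float64(0.03723739098175635), np.float64(0.00029289197018521546)) [(np.float64(17.8), np.float64(241.0)), (np.float64(17.7), np.float64(192.0)), (np.float64(15.4), np.float64(242.0)), (np.float64(15.3), np.float64(191.0))] [-2.94266492  5.1080977  -2.91763933] [(np.float64(55.0), np.float64(153.0)), (np.float64(54.8), np.float64(154.0)), (np.float64(54.3), np.float64(152.0)), (np.float64(53.9), np.float64(155.0))]
```

Emit:
jog_arm(motion=[0,0,0,0,0,0,0.2,0,0,0,0,0,0,0.2,0,0,-0.8,0,0,0,0.2,0,0,-0.8,0,0,0,0.2])

```text
time: 18.5
position: [0.5471, -0.018, 0.1752]
tool_rot: [0.495, 0.768, 0.221, -0.34]
ft_force: [0.6, -0.4, -0.2]
grip_width: 0.0347
grip_force: 0.0
```

```bash
python3 - <<'E'
from w import *
print(robot.get_obs()["grip_width"])
for i in range(12):
    im=robot.camera("scene")
    if i%3==0:print(round(robot.get_obs()["time"],2),[(float(a),float(b)) for a,b in label(im)[:2]])
cv2.imwrite("pics/r1.png",im)
E
```

```text
0.03473702838490128
18.55 [(57.1, 168.0), (56.9, 167.0)]
18.7 [(57.4, 162.0), (57.1, 161.0)]
18.85 [(58.0, 157.0), (57.7, 156.0)]
19.0 [(60.0, 154.0), (59.7, 155.0)]
```

```bash
python3 - <<'E'
from w import *
for i in range(18):
    im=robot.camera("scene")
    if i%3==2:print(round(robot.get_obs()["time"],2),[(float(a),float(b)) for a,b in label(im)[:3]])
E
```

```text
19.25 [(59.4, 153.0), (59.2, 152.0), (58.6, 154.0)]
19.4 [(59.1, 152.0), (58.8, 151.0), (58.4, 153.0)]
19.55 [(58.9, 151.0), (58.5, 150.0), (58.3, 152.0)]
19.7 [(58.9, 151.0), (58.6, 150.0), (58.2, 152.0)]
19.85 [(59.3, 151.0), (59.2, 150.0), (58.3, 152.0)]
20.0 [(59.0, 151.0), (58.9, 150.0), (58.2, 152.0)]
```

Emit:
jog_arm(motion=[0,0,0.8,0,0,0,0.2,0,0,0.8,0,0,0,0.2,0,0,0,0,0,0,1,0,0,0,0,0,0,1,0,0,0,0,0,0,1])

```text
time: 20.62
position: [0.527, 0.0246, 0.1312]
tool_rot: [0.496, 0.768, 0.22, -0.341]
ft_force: [-1.9, -1.1, 0.1]
grip_width: 0.0196
grip_force: 20.0
```

Emit:
jog_arm(motion=[0.066,0,0.002,0,-1,0,1,0.066,0,0.002,0,-1,0,1,0.066,0,0.002,0,-1,0,1,0.066,0,0.002,0,-1,0,1,0.066,0,0.002,0,-1,0,1,0.066,0,0.002,0,-1,0,1,0.066,0,0.002,0,-1,0,1,0.066,0,0.002,0,-1,0,1,0.066,0,0.002,0,-1,0,1,0.066,0,0.002,0,-1,0,1,0.066,0,0.002,0,-1,0,1,0.066,0,0.002,0,-1,0,1])

```text
time: 22.12
position: [0.5151, 0.0511, 0.1459]
tool_rot: [0.543, 0.84, -0.0, 0.001]
ft_force: [-5.6, -0.6, 10.4]
grip_width: 0.0197
grip_force: 20.0
```

```bash
python3 - <<'E'
from w import *
o=robot.get_obs();print(toolang(o),label()[:2],o["ft_force"],o["grip_width"])
E
```

```text
(np.float64(-0.08691479781413139), np.float64(0.6033015193410304), np.float64(0.040929982332875536), np.float64(0.0003402678024110915)) [(np.float64(54.5), np.float64(102.0)), (np.float64(54.4), np.float64(101.0))] [-5.59843948 -0.57787221 10.44834616] 0.01972365191516105
```

Emit:
jog_arm(motion=[0.066,0,0.002,0,-1,0,1,0.066,0,0.002,0,-1,0,1,0.066,0,0.002,0,-1,0,1,0.066,0,0.002,0,-1,0,1,0.066,0,0.002,0,-1,0,1,0.066,0,0.002,0,-1,0,1,0.066,0,0.002,0,-1,0,1])

```text
time: 23.05
position: [0.5076, 0.0677, 0.1426]
tool_rot: [0.528, 0.814, -0.132, 0.205]
ft_force: [-10.6, 7.7, 18.3]
grip_width: 0.02
grip_force: 20.0
```

```bash
python3 - <<'E'
from w import *
o=robot.get_obs();print(toolang(o),label()[:2],o["ft_force"],o["grip_width"])
E
```

```text
(np.float64(-28.245158481623132), np.float64(-25.303842449990636), np.float64(0.041536650038572646), np.float64(0.000360190806540184)) [(np.float64(61.3), np.float64(74.0)), (np.float64(61.0), np.float64(75.0))] [-10.57806525   7.65691889  18.25646373] 0.020034374472298846
```

Emit:
jog_arm(motion=[0,0,0,0,0,0,0.2,0,0,0,0,0,0,0.2,0,0,-0.8,0,0,0,0.2,0,0,-0.8,0,0,0,0.2])

```text
time: 23.6
position: [0.4959, 0.0945, 0.1959]
tool_rot: [0.527, 0.815, -0.131, 0.203]
ft_force: [0.5, -0.4, 0.9]
grip_width: 0.0343
grip_force: 0.0
```

```bash
python3 - <<'E'
from w import *
for i in range(36):
    im=robot.camera("scene")
    if i%5==0:print(round(robot.get_obs()["time"],2),[(float(a),float(b)) for a,b in label(im)[:3]])
E
```

```text
23.65 [(59.9, 91.0), (59.7, 92.0), (59.4, 90.0)]
23.9 [(59.7, 96.0), (59.4, 95.0), (59.3, 97.0)]
24.15 [(60.0, 98.0), (59.9, 99.0), (59.2, 97.0)]
24.4 [(61.4, 100.0), (61.3, 99.0), (60.8, 101.0)]
24.65 [(60.4, 101.0), (60.4, 100.0), (59.7, 99.0)]
24.9 [(60.3, 101.0), (60.2, 100.0), (59.6, 102.0)]
25.15 [(60.6, 101.0), (60.4, 100.0), (60.1, 102.0)]
25.4 [(60.9, 101.0), (60.7, 100.0), (60.3, 102.0)]
```

Coming from the + side it stopped with the label at 150.7°, and from the − side at 100.7°. The heavy side is therefore down when the label is at 125.7°, so I turn +25°.

Emit:
jog_arm(motion=[0,0,0.8,0,0,0,0.2,0,0,0.8,0,0,0,0.2,0,0,0,0,0,0,1,0,0,0,0,0,0,1,0,0,0,0,0,0,1,-0.069,0,0.002,0,1,0,1,-0.069,0,0.002,0,1,0,1,-0.069,0,0.002,0,1,0,1,-0.069,0,0.002,0,1,0,1,-0.069,0,0.002,0,1,0,1,-0.069,0,0.002,0,1,0,1])

```text
time: 26.78
position: [0.5138, 0.054, 0.143]
tool_rot: [0.542, 0.84, -0.018, 0.028]
ft_force: [0.2, -1.2, -16.6]
grip_width: 0.0198
grip_force: 20.0
```

```bash
python3 - <<'E'
from w import *
for i in range(3):
    im=robot.camera("scene");print([(float(a),float(b)) for a,b in label(im)[:3]])
o=robot.get_obs();print(toolang(o),o["ft_force"],o["grip_width"],o["grip_force"])
E
```

```text
[(57.8, 125.0), (57.7, 124.0), (57.1, 126.0)]
[(56.7, 126.0), (56.6, 125.0), (56.1, 127.0)]
[(56.9, 125.0), (56.7, 126.0), (56.3, 124.0)]
(np.float64(-3.960258755098869), np.float64(-3.1502794985825067), np.float64(0.03814856471068714), np.float64(0.0003143293490169333)) [  0.70514848   1.75233339 -13.72082788] 0.01987634827711738 20.00169393606484
```

Emit:
jog_arm(motion=[-0.008,0,0.03,0,0.12,0,1,0,0,0,0,0,0,1,0,0,0,0,0,0,1])

```text
time: 27.3
position: [0.5142, 0.0532, 0.143]
tool_rot: [0.542, 0.84, -0.017, 0.026]
ft_force: [-2.8, 0.8, -1.5]
grip_width: 0.0201
grip_force: 20.0
```

```bash
python3 - <<'E'
from w import *
for i in range(3):
    im=robot.camera("scene");print([(float(a),float(b)) for a,b in label(im)[:3]])
o=robot.get_obs();print(toolang(o),o["ft_force"],o["grip_width"])
cv2.imwrite("pics/end.png",cv2.resize(im[150:310,220:420],(800,600),interpolation=cv2.INTER_CUBIC))
E
```

```text
[(57.0, 126.0), (56.9, 125.0), (56.3, 127.0)]
[(56.9, 125.0), (56.9, 126.0), (56.2, 124.0)]
[(57.3, 126.0), (57.2, 125.0), (56.7, 127.0)]
(np.float64(-3.505578054902815), np.float64(-2.6054870021860594), np.float64(0.038040998844869), np.float64(0.0003190325386187119)) [-3.43372839  1.95068801  2.55716818] 0.01985311645477806
```

View pics/end.png

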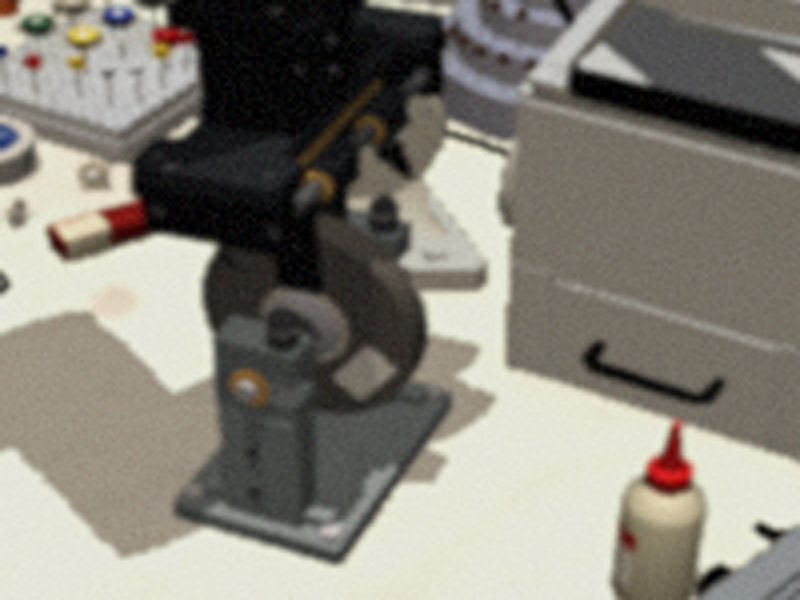

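Both pins are seated, with heads at (287,328) and (383,220). The wheel is gripped at the top with the label at about 125.6°, the midpoint.

```bash
python3 -c "
from rig import robot
print(robot.hand_in())"
```

```text
the job is handed in; nothing more can be done
None
```

I handed the job in at about 27 s: both keeper pins are fully down in the bearing posts, and the gripper holds the wheel with its heavy side straight down, to within about 1–2° by my camera readings.

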